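# Unfold the valve crank and select the open outlet

## Robot

A 6-joint arm with a two-finger parallel gripper is mounted at the origin on a cart in front of the work surface, level with it; the furniture and walls round the work are solid. World frame = base frame: x ahead of the robot, y to its left, z up, the work surface at z = 0. Lengths are in m, angles in degrees, forces in N, time in s.
With the tool pointing down it reaches from about 0.35 to 0.875 m from the base axis. Payload 4.2 kg.
Tool frame: the origin (TCP) lies midway between the tips of the shut fingers; the grasp point (between the pads) lies 19 mm behind it; y points along the fingers, z is the direction in which the jaws open and shut, and the axes are right-handed (so a half turn about y gives the same grasp; the last joint's range is limited). The gripper opens to 87 mm and grips with 3 to 60 N. Pads are 19 mm wide; open, the fingers measure 117 mm over their backs; the gripper's body (75 mm by 190 mm) begins 51 mm behind the grasp point.
Start: joints at [-49.24, 22.042, 0.453, 0, -68.411, -14.817], TCP at [0.273, -0.562, 0.223] pointing down, gripper open.
Joint ranges: [-179.83, 179.83], [-69.29, 118.12], [-61.27, 80.66], [-181.25, 117.63], [-171.15, -9.14], [-177.46, 177.46]. Speed limits (degrees/s): [159.86, 159.86, 180, 180, 180, 180].

## Interface

Orientations are given as [roll, pitch, yaw] about the fixed x, y, z axes, in that order (R = Rz(yaw) Ry(pitch) Rx(roll)).
In Python, from workcell import env gives the robot as it stands. The module is installed in compiled form; this text tells all that it offers. Calls block until the motion is done:
- env.goto(position, orientation): joint-space move of the TCP to a pose.
- env.move_straight(position, rotation=None, rate=0.15, force_limit=None): straight line of the TCP; rotation=None keeps the orientation; rate is the mean speed in m/s. With force_limit (N) it stops when the force on the tool has changed by that much, and returns True; else False.
- env.set_joints(angles): joint-space move.
- env.gripper_to(opening, grasp_force=None): opening from 0.0 (shut) to 1.0 (fully open); grasp_force is the grip in N (None keeps the last); returns when the fingers have stopped.
- env.dwell(seconds).
- env.inverse_kinematics(position, orientation): joint angles nearest the present ones, or None.
- env.read_state(): the state.
- env.grab_frame(name): name is "scene" or "side" or "wrist"; returns a dict with "image" (420x560x3 uint8, blue, green, red), "fx", "fy", "cx", "cy" (pixels), "position" and "orientation" of the camera in the world. Camera axes: x right, y up, looking along -z (the intrinsics and any distortion apply to the point x, -y, -z); pixel columns grow to the right and rows downward; lengths in m; the calibration is good to about 2 mm. The wrist camera is an equidistant fisheye: a pixel r from the principal point sees the ray r / f radians off the axis. A picture is of the moment at which its call begins. There is no depth.
A pose or a line that the arm cannot do raises env.Unreachable and nothing moves.
- env.close_job(): hands the job in, once; it reports no verdict.
Trained networks look in a picture, given as the dict that the camera call returned (one of the last four; its "shot" number tells which), for a name from the list of things; names that differ only in an ending like _2 or _b are one class to them, and where a whole thing is asked for, a point or a joint stands for the part that bears it (a point fixed in the world has none). Each returns a list of dicts, best first, with "score" (0 to 1); they miss things now and then, are a little off and sometimes report something else, mostly with a low value. They report only what shows in the picture. A call takes as long as a camera call.
- env.search_frame(picture, thing): "xyz" ([x, y, z] in m, in world coordinates, good to about 4 mm: the middle of the surface that is visible of it).
- env.trace(picture, thing): "mask" (420x560 bool, what is visible of it).
The state is a dict: "clock": time; "joint_positions": joint angles; "qvel": joint speeds; "joint_torque": joint torques, N m; "position": TCP position; "tool_rot": TCP orientation; "force": force on the tool from outside, world axes, zero at the start; "wrist_torque": the same for the moment, N m; "opening": opening from 0.0 (shut) to 1.0 (fully open).
Only numpy, scipy, OpenCV 4.12 (cv2) and the standard library are available. Lean on these libraries where they do the work, as an engineer would, in place of code of your own. Each camera call takes 0.05 s, during which the arm holds its last target.

## Task

Fold the selector valve's crank handle up to its upright working position, then crank it clockwise, seen from above, click by click until the crank arm points straight at the tall open hose nozzle and rests in that click. Leave the handle standing upright, let go of it, and do not disturb the things lying about.

Things in the scene. Friction and masses are not known exactly. Their poses are not given: they have to be found in the camera images.
- valve: six-way selector valve fixed to the desk: grey round housing, 140 mm diameter, flat top 50 mm high, on a flange 216 mm across, 14 mm high. Six upright ports stand on the flange at 60 degree steps, 92 mm from the axis: five short black-capped ones (to 38 mm) and the nozzle. Origin: centre of the underside, on the vertical crank axis. x axis: to port 0; port k is 60k degrees clockwise from above
- crank (a joint): turn of the crank about the vertical axis, rad, clockwise from above; 0 = arm at port 0, where it starts (within 0.06). Clicks every 1.047, one at each port; the nozzle is at 2.094, 3.142 or 4.189. End stops -0.35 and 5.6. A sprung detent pulls it into the nearest click; passing the hump between clicks takes about 3 to 5 N at the handle
- handle_fold (a joint): fold of the handle about the level hinge at the arm's outer end, rad: 0 = folded in, lying level above the arm and pointing to the crank axis and 12 mm beyond; 1.571 = upright against its stop (working position). Starts at 0 to 0.15. Stiff hinge: it stays where it is left (about 2 N at the handle moves it)
- crank_end (a point): centre of the handle's hinge pin near the outer end of the steel crank arm: 62 mm from the crank axis, 79 mm above the desk. The arm is a flat bar 16 mm wide with a blunt pointed nose, 78 mm long, its top 66 mm above the desk; two cheeks, 24 mm wide together, rise beside the pin to 89 mm
- handle_tip (a point): centre of the handle's free end, 74 mm from the hinge pin. The handle is a round black sleeve, 22 mm diameter, from 14 to 74 mm from the pin, spinning freely about its length. Folded, its centre line is 79 mm above the desk, with 29 mm clear down to the housing top beside the arm; upright, its tip is at 153 mm
- nozzle: the open outlet: upright ribbed steel hose nozzle, 20 mm in diameter, 50 mm tall, standing on the flange in port 2, 3 or 4 (varies), 92 mm from the crank axis; its tip is 64 mm above the desk. Origin: centre of its foot. Fixed
- tape_roll: roll of tape lying flat, 100 mm across, 25 mm high, to the right of the valve; leave alone. Origin: centre of the underside
- carton: small printed carton, 60x66x100 mm, upright behind the valve to the right; leave alone. Origin: centre of the underside
- pen: white pen 145 mm long lying to the left of the valve; leave alone. Origin: centre of the underside
- crank_aim (a point): point on the arm's line, 92 mm from the crank axis (14 mm beyond its nose) and 62 mm above the desk: straight over the middle of the port that the arm points at

How it is judged (in metres and radians):
On the way, in this order (a step that is already met when the one before it is completed fails the run):
1. the handle stands upright (within 0.22 rad of its stop) (value of joint handle_fold above 1.35 rad), for 0.1 s.
2. with the handle up, the crank arm points at the nozzle (within 12 mm, about 0.13 rad) (value of joint handle_fold above 1.2 rad and horizontal distance between crank_aim and nozzle below 0.012 m), for 0.2 s.
At the end, for the whole second after the job is handed in: The handle stands upright (fold at least 1.3 rad) and the crank rests in the click at the tall nozzle (the aim point of the arm within 12 mm, about 0.13 rad, of the nozzle's axis), at rest and let go (value of joint handle_fold above 1.3 rad and horizontal distance between crank_aim and nozzle below 0.012 m and velocity of joint crank between -0.1 and 0.1 rad/s); the robot touches nothing.
It fails at once if the crank is turned by about a click or more (arm end moved over 45 mm) while the handle is still folded (under 1.0 rad) (distance of crank_end from where it was at the start of the episode above 0.045 m and value of joint handle_fold below 1 rad).
It fails at once if a bystander is moved by more than 30 mm (distance of any of tape_roll, carton, pen from where it was at the start of the episode above 0.03 m).
It also fails if it takes over 42 s, if anything falls off the work surface, if the arm or the gripper's body presses on something with over 40 N, if the wrist force passes 120 N, or if a joint passes its speed limit or range.

## Working session

There is one attempt and no reset: what is moved stays moved. The work goes in short steps, each a Python script; the robot and the scene stay as the last script left them, time stands still between calls to the robot, and variables do not carry over. Pictures are saved under pics/ and viewed, and the job is handed in when it is done.

```bash
mkdir -p pics; python3 - <<'E'
from workcell import env
import cv2,numpy as np
s=env.read_state();print(s)
for n in ["scene","side","wrist"]:
    p=env.grab_frame(n);cv2.imwrite(f"pics/a_{n}.png",p["image"])
    print(n,{k:v for k,v in p.items() if k!="image"})
    for t in ["valve","nozzle","crank_end","handle_tip","crank","handle_fold","tape_roll","carton","pen"]:
        try:
            r=env.search_frame(p,t);print(t,[(np.round(q["xyz"],4),round(q["score"],2)) for q in r[:2]])
        except Exception as e: print(t,e)
print(env.read_state()["clock"])
E
```

```text
{'clock': 0.0, 'joint_positions': array([-4.92401097e+01,  2.20923306e+01,  3.78573184e-01, -3.10000238e-02,
       -6.84112252e+01, -1.48150647e+01]), 'qvel': array([-0.12134354,  0.07118337, -0.00386473, -0.0381226 ,  0.00800313,
       -0.04972393]), 'joint_torque': array([ 4.61784509e-05, -3.90668213e+01,  1.87401509e+01,  4.22000527e+00,
        1.09303606e-02, -2.23714510e-04]), 'position': array([ 0.27317971, -0.56145156,  0.22142963]), 'tool_rot': array([-8.98718052e+01,  4.11581585e-03,  2.59333926e+01]), 'force': array([-0.69340893, -0.49161817,  0.78322282]), 'wrist_torque': array([-0.00494724,  0.03037553, -0.05192083]), 'opening': 1.0012043472593053}
scene {'fx': 439.4532492364882, 'fy': 439.4532492364882, 'cx': 278.11548880890314, 'cy': 212.68500753991214, 'position': array([-0.03353783,  0.38456651,  0.913024  ]), 'orientation': array([  40.34396532,    0.93137658, -121.91939223]), 'shot': 1}
valve [(array([0.559 , 0.0372, 0.0368]), 0.84)]
nozzle [(array([0.5213, 0.1023, 0.0413]), 0.63)]
crank_end [(array([0.5879, 0.0303, 0.0823]), 0.56)]
handle_tip [(array([0.5907, 0.
[... 637 characters left out ...]
[0.5978, 0.0337, 0.0804]), 0.6)]
handle_tip [(array([0.595 , 0.0359, 0.086 ]), 0.63)]
crank [(array([0.5983, 0.0342, 0.0775]), 0.89)]
handle_fold [(array([0.5898, 0.0302, 0.0842]), 0.65)]
tape_roll [(array([ 0.5086, -0.2381,  0.0144]), 0.72)]
carton [(array([ 0.7375, -0.2179,  0.0622]), 0.56)]
pen [(array([0.4125, 0.3072, 0.007 ]), 0.66)]
wrist {'fx': 325.19226210127806, 'fy': 325.19226210127806, 'cx': 283.9532782846241, 'cy': 208.27195216885784, 'position': array([ 0.2071473 , -0.59513418,  0.38535384]), 'orientation': array([-1.57393688e+01, -3.71595204e-02,  1.15921035e+02]), 'shot': 3}
valve []
nozzle []
crank_end []
handle_tip []
crank []
handle_fold []
tape_roll []
carton []
pen []
1.5
```

View pics/a_scene.png

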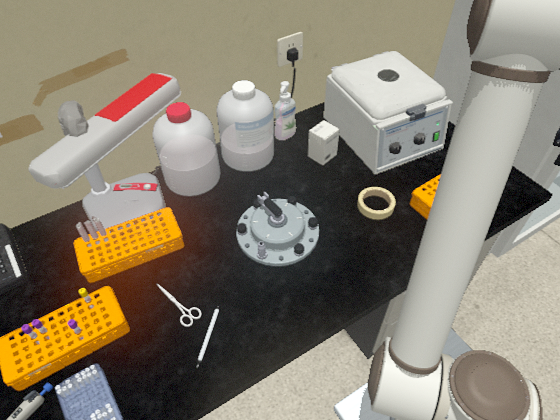

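View pics/a_side.png

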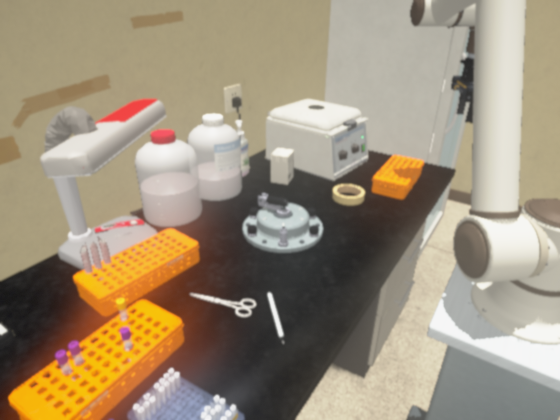

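```bash
python3 - <<'E'
from workcell import env
import cv2,numpy as np
s=env.read_state()
env.move_straight([0.273,-0.5,0.36],rate=0.3)
env.goto([0.50,0.03,0.36],[-90,0,90])
print(env.read_state()["position"],env.read_state()["tool_rot"],env.read_state()["joint_positions"])
for n in ["wrist","scene"]:
    p=env.grab_frame(n);cv2.imwrite(f"pics/b_{n}.png",p["image"]);np.save(f"pics/b_{n}.npy",p,allow_pickle=True)
    print(n,{k:v for k,v in p.items() if k!="image"})
    for t in ["valve","nozzle","crank_end","handle_tip","crank","handle_fold","tape_roll","carton","pen"]:
        r=env.search_frame(p,t);print(t,[(np.round(q["xyz"],4),round(q["score"],2)) for q in r[:2]])
print(env.read_state()["clock"])
im=cv2.imread("pics/a_scene.png")[170:280,220:340];cv2.imwrite("pics/b_crop.png",cv2.resize(im,None,fx=5,fy=5,interpolation=cv2.INTER_CUBIC))
E
```

```text
[0.50007164 0.02934051 0.35994761] [-8.99920210e+01  1.04295784e-02  8.99286898e+01] [ 2.19649500e+01  5.76798873e+00 -1.89549054e+00  6.73397601e-03
 -8.23478300e+01 -2.20371582e+01]
wrist {'fx': 325.19226210127806, 'fy': 325.19226210127806, 'cx': 283.9532782846241, 'cy': 208.27195216885784, 'position': array([ 0.5005812 , -0.04560586,  0.52274899]), 'orientation': array([-1.57735912e+01, -4.56762857e-02,  1.79906426e+02]), 'shot': 4}
valve [(array([0.5731, 0.0156, 0.049 ]), 0.56)]
nozzle [(array([0.5261, 0.0984, 0.0435]), 0.55)]
crank_end [(array([0.5959, 0.0226, 0.088 ]), 0.61), (array([ 0.5045, -0.215 ,  0.0296]), 0.4)]
handle_tip [(array([0.5929, 0.0222, 0.0899]), 0.77), (array([0.5966, 0.0233, 0.0843]), 0.48)]
crank []
handle_fold [(array([0.5978, 0.0274, 0.0935]), 0.83)]
tape_roll [(array([ 0.5071, -0.2122,  0.0267]), 0.69)]
carton [(array([ 0.7442, -0.2187,  0.074 ]), 0.68)]
pen [(array([0.4088, 0.3144, 0.0061]), 0.45)]
scene {'fx': 439.4532492364882, 'fy': 439.4532492364882, 'cx': 278.11548880890314, 'cy': 212.68500753991214, 'position': array([-0.03353783,  0.38456651,  0.913024  ]), 'orientation': array([  40.34396532,    0.93137658, -121.91939223]), 'shot': 5}
valve [(array([0.5619, 0.0394, 0.0362]), 0.8)]
nozzle [(array([0.5209, 0.1005, 0.0373]), 0.73)]
crank_end [(array([0.5845, 0.0306, 0.0823]), 0.72)]
handle_tip [(array([0.5901, 0.0323, 0.0919]), 0.46)]
crank [(array([0.5916, 0.0286, 0.0837]), 0.96)]
handle_fold [(array([0.594 , 0.0282, 0.0923]), 0.65), (array([0.5905, 0.029 , 0.0955]), 0.3)]
tape_roll [(array([ 0.5058, -0.2453,  0.0206]), 0.86)]
carton [(array([ 0.7295, -0.235 ,  0.046 ]), 0.9)]
pen [(array([0.4138, 0.303 , 0.0087]), 0.6), (array([0.5953, 0.0283, 0.0898]), 0.44)]
5.225
```

View pics/b_wrist.png

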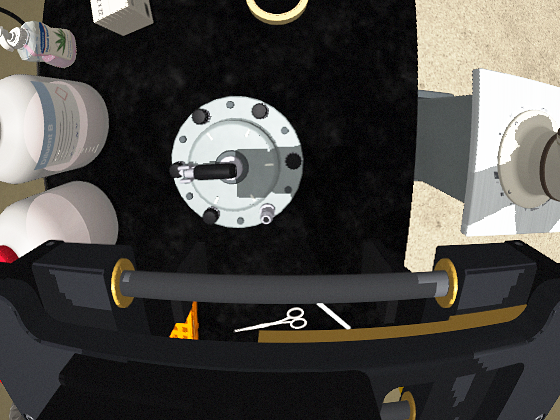

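View pics/b_crop.png

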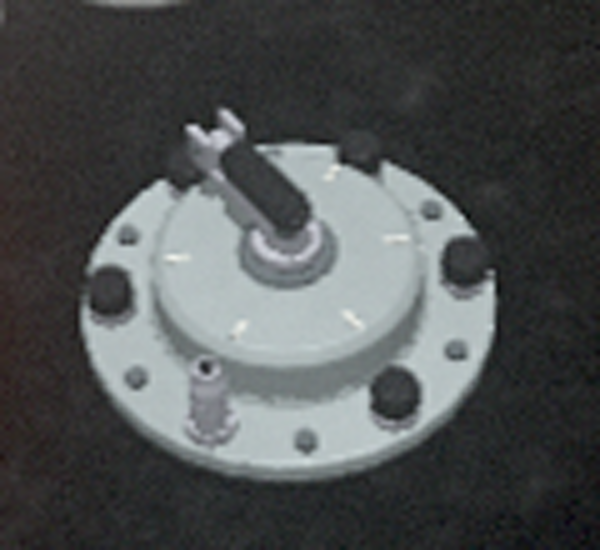

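```bash
cat > geo.py <<'E'
import numpy as np,cv2
from scipy.spatial.transform import Rotation as Ro
def proj(p,X,fish):
    R=Ro.from_euler('xyz',p["orientation"],degrees=True).as_matrix()
    c=(np.atleast_2d(X)-p["position"])@R
    x,y,z=c[:,0],-c[:,1],-c[:,2]
    if fish:
        r=np.hypot(x,y);t=np.arctan2(r,z);k=t/np.maximum(r,1e-9)
        return np.c_[p["cx"]+p["fx"]*x*k,p["cy"]+p["fy"]*y*k]
    return np.c_[p["cx"]+p["fx"]*x/z,p["cy"]+p["fy"]*y/z]
E
python3 - <<'E'
from geo import *
from scipy.optimize import least_squares
W=np.load("pics/b_wrist.npy",allow_pickle=True).item();S=np.load("pics/b_scene.npy",allow_pickle=True).item()
im=W["image"][80:240,150:330];cv2.imwrite("pics/c_w.png",cv2.resize(im,None,fx=4,fy=4,interpolation=cv2.INTER_CUBIC))
wp=np.array([[200,116],[260,110.5],[293,160],[265.5,217],[211,215.]]);
sp=np.array([[360,145],[465,255],[395,385],[205,365],[110,283.]])/5+[220,170]
z=np.array([.038,.038,.038,.064,.038])
def ports(v):
    a=v[2]-np.radians(60)*np.arange(1,6)
    return np.c_[v[0]+.092*np.cos(a),v[1]+.092*np.sin(a),z]
for n,f in (("w",lambda v:(proj(W,ports(v),1)-wp).ravel()),("s",lambda v:(proj(S,ports(v),0)-sp).ravel())):
    r=least_squares(f,[.57,.02,0]);print(n,r.x[:2],np.degrees(r.x[2]),np.round(r.fun,1))
E
```

```text
w [0.57696997 0.02208803] 3.341361459094711 [-0.8 -1.1 -0.2 -1.3  1.1  0.3  0.9  1.  -1.2  1.3]
s [0.57538526 0.0237365 ] 2.9653649910109787 [ 0.1  0.   0.2 -0.4  0.   0.1  0.   0.7 -0.4 -0.5]
```

View pics/c_w.png

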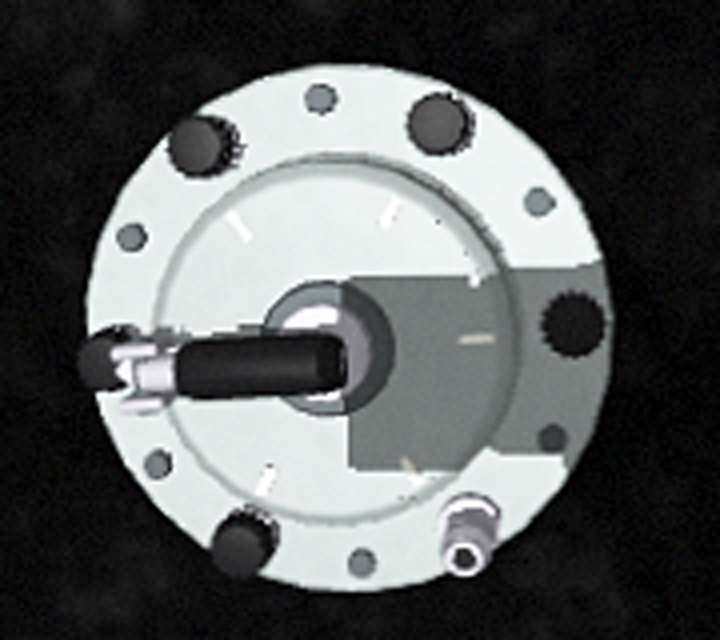

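```bash
python3 - <<'E'
from geo import *
from scipy.optimize import least_squares
W=np.load("pics/b_wrist.npy",allow_pickle=True).item();S=np.load("pics/b_scene.npy",allow_pickle=True).item()
wp=np.array([[197,146],[437,123],[573,323],[465,558],[238,550.]])/4+[150,80]
sp=np.array([[360,145],[465,255],[395,385],[205,365],[110,283.]])/5+[220,170]
z=np.array([.038,.038,.038,.064,.038])
def ports(v):
    a=v[2]-np.radians(60)*np.arange(1,6)
    return np.c_[v[0]+.092*np.cos(a),v[1]+.092*np.sin(a),z]
fs={"w":lambda v:(proj(W,ports(v),1)-wp).ravel(),"s":lambda v:(proj(S,ports(v),0)-sp).ravel()}
fs["b"]=lambda v,a=fs["w"],b=fs["s"]:np.r_[a(v),b(v)]
for n,f in fs.items():
    r=least_squares(f,[.57,.02,0]);print(n,r.x[:2],np.degrees(r.x[2]),np.round(r.fun,1))
v=r.x
for a in (-4,0,4):
  for fo in (0,.15):
    t=v[2]+np.radians(a);u=np.array([np.cos(t),np.sin(t),0]);pin=np.r_[v[:2],.079]+.062*u
    d=-u*np.cos(fo)+[0,0,np.sin(fo)]
    X=np.array([pin+.014*d,pin+.074*d])
    print(a,fo,((proj(W,X,1)-[150,80])*4).round().tolist(),((proj(S,X,0)-[220,170])*5).round().tolist())
E
```

```text
w [0.57755877 0.02408279] 3.52678179535732 [-0.5 -0.2 -0.  -0.3  0.4  0.7 -0.  -0.3  0.1  0.1]
s [0.57538526 0.0237365 ] 2.9653649910109787 [ 0.1  0.   0.2 -0.4  0.   0.1  0.   0.7 -0.4 -0.5]
b [0.57710633 0.02392208] 3.4125494294860688 [-0.2 -0.4  0.4 -0.3  0.7  0.7  0.2 -0.3  0.3 -0.1 -0.5 -0.4 -0.3 -1.
 -0.2 -0.5 -0.1  0.4 -0.8 -0.7]
-4 0 [[182.0, 360.0], [349.0, 359.0]] [[235.0, 152.0], [297.0, 228.0]]
-4 0.15 [[180.0, 361.0], [342.0, 364.0]] [[235.0, 149.0], [296.0, 213.0]]
0 0 [[183.0, 370.0], [349.0, 357.0]] [[230.0, 155.0], [298.0, 228.0]]
0 0.15 [[181.0, 371.0], [342.0, 362.0]] [[230.0, 152.0], [297.0, 212.0]]
4 0 [[185.0, 379.0], [349.0, 354.0]] [[225.0, 158.0], [299.0, 227.0]]
4 0.15 [[183.0, 380.0], [342.0, 359.0]] [[224.0, 155.0], [298.0, 211.0]]
```

```bash
python3 - <<'E'
from geo import *
S=np.load("pics/b_scene.npy",allow_pickle=True).item()
R=Ro.from_euler('xyz',S["orientation"],degrees=True).as_matrix()
for u,v in [(195,192),(250,167),(285,137),(175,185)]:
    d=R@np.array([(u-S["cx"])/S["fx"],-(v-S["cy"])/S["fy"],-1]);print(u,v,(S["position"]-d*S["position"][2]/d[2]).round(3))
from workcell import env
c,yaw=np.array([.5771,.0239]),2.
for P,y in [((.577,.024,.15),2),((.64,.026,.1),2),((.577,.024,.07),2),((.545,.08,.105),2)]:
    print(env.inverse_kinematics(list(P),[-90,0,y]))
E
```

```text
195 192 [0.826 0.146 0.   ]
250 167 [ 0.831 -0.037  0.   ]
285 137 [ 0.89  -0.199 -0.   ]
175 185 [0.883 0.183 0.   ]
[ 1.84457870e+01  2.09934356e+01 -1.23005431e+01 -2.54444375e-14
 -5.67060214e+01 -1.06445787e+02]
[ 1.67732066e+01  2.94441510e+01 -6.24500445e+00 -2.54444375e-14
 -5.43108446e+01 -1.04773207e+02]
[ 1.84457870e+01  2.62153387e+01 -1.73942175e+01 -2.54444375e-14
 -4.63904438e+01 -1.06445787e+02]
[ 2.52148301e+01  2.15045252e+01 -1.91344811e+01 -2.54444375e-14
 -4.93609937e+01 -1.13214830e+02]
```

```bash
python3 - <<'E'
from geo import *
from workcell import env
c=np.array([.5771,.0239]);t=np.radians(2.);u=np.array([np.cos(t),np.sin(t)])
o=[-90,0,2]
P=c+u*.004
env.goto([*P,.15],o)
env.gripper_to(.6,12)
print(env.move_straight([*P,.072],rate=.15,force_limit=8))
p=env.grab_frame("scene");cv2.imwrite("pics/d1.png",cv2.resize(p["image"][150:290,210:350],None,fx=4,fy=4))
p=env.grab_frame("wrist");cv2.imwrite("pics/d2.png",p["image"])
env.gripper_to(0,12)
s=env.read_state();print(s["opening"],s["force"],s["position"],s["clock"])
E
```

```text
False
0.2466449994615806 [-0.76188103  1.56388431  0.28465469] [0.58112984 0.02440918 0.07209452] 8.825
```

View pics/d1.png

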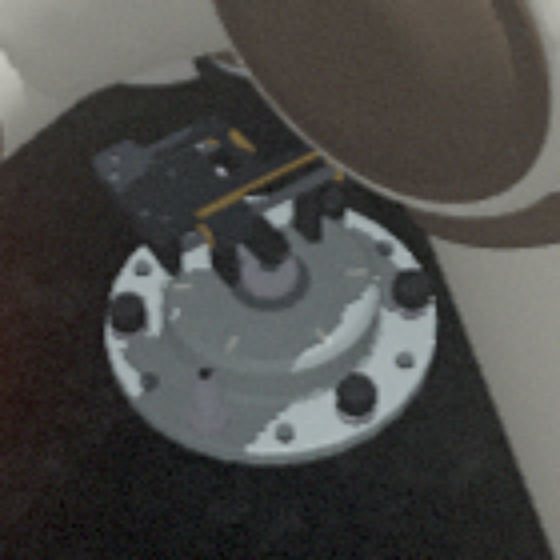

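View pics/d2.png

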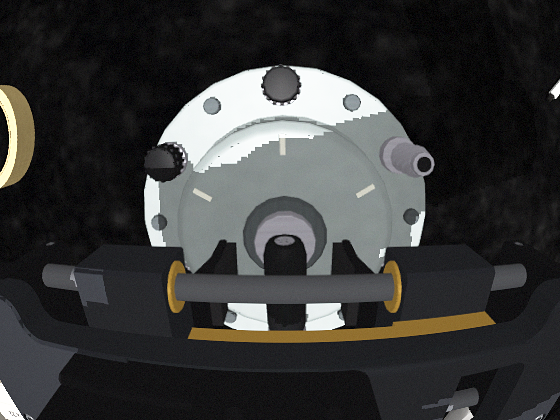

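```bash
python3 - <<'E'
from geo import *
from workcell import env
c=np.array([.5771,.0239]);t=np.radians(2.);u=np.array([np.cos(t),np.sin(t)])
for th in (20,35,50,65,80,93):
    a=np.radians(th);r=.058
    P=c+u*(.062-r*np.cos(a));z=.079+r*np.sin(a)-.012
    h=env.move_straight([*P,z],rate=.12,force_limit=30)
    s=env.read_state();print(th,h,s["force"].round(1),s["position"].round(4),round(s["opening"],3),s["clock"])
    if h: break
p=env.grab_frame("side");cv2.imwrite("pics/e1.png",cv2.resize(p["image"][150:270,220:350],None,fx=4,fy=4))
p=env.grab_frame("wrist");cv2.imwrite("pics/e2.png",p["image"])
E
```

```text
20 False [-2.   3.3  0.9] [0.5843 0.0245 0.0871] 0.247 9.1
35 False [-3.9  3.8  3.3] [0.5914 0.0248 0.1006] 0.253 9.375
50 False [-2.6  4.2  3.8] [0.6022 0.0254 0.1121] 0.247 9.65
65 False [-1.8  5.   3.8] [0.6154 0.0259 0.1201] 0.248 9.925
80 False [-0.4  4.4  3.1] [0.6301 0.0265 0.1245] 0.248 10.2
93 False [-1.3  4.3  3.5] [0.6425 0.0269 0.1252] 0.245 10.4583
```

View pics/e1.png

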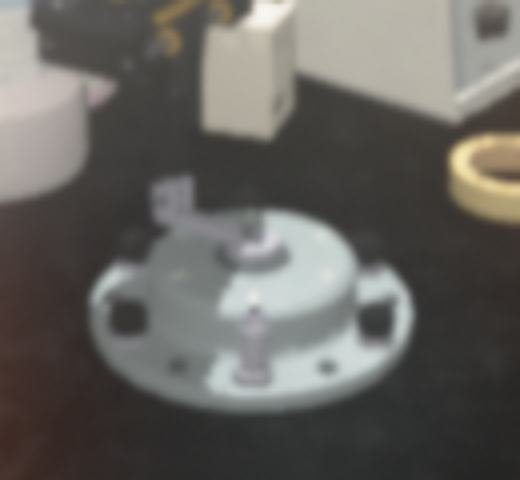

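View pics/e2.png

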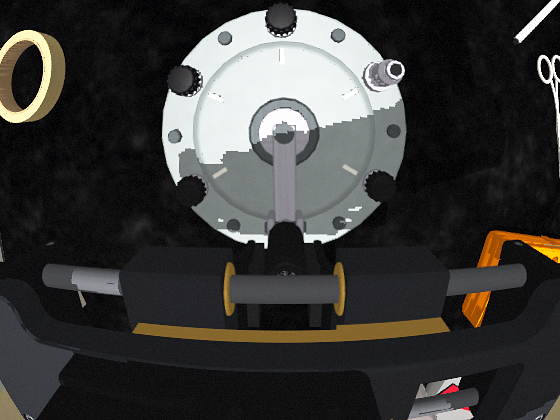

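```bash
python3 - <<'E'
from geo import *
from workcell import env
c=np.array([.5771,.0239]);t=np.radians(2.);u=np.array([np.cos(t),np.sin(t)])
def st(l,h=None):
    s=env.read_state();print(l,h,s["force"].round(1),s["position"].round(4),round(s["opening"],3),round(s["clock"],2))
h=env.move_straight([*(c+u*.071),.1245],rate=.06,force_limit=8);st("push",h)
env.gripper_to(.36,12);st("open")
h=env.move_straight([*(c+u*.064),.106],rate=.12,force_limit=10);st("down",h)
p=env.grab_frame("wrist");cv2.imwrite("pics/f1.png",p["image"])
p=env.grab_frame("side");cv2.imwrite("pics/f2.png",cv2.resize(p["image"][120:270,220:350],None,fx=4,fy=4))
env.gripper_to(0,25);st("grip")
E
```

```text
push False [-6.6  6.7  6.6] [0.6458 0.027  0.1247] 0.246 10.81
open None [0.1 0.1 0.5] [0.6481 0.026  0.1243] 0.363 11.33
down False [ 0.3  0.2 -0.3] [0.6406 0.0259 0.1055] 0.363 11.65
grip None [0.7 4.9 1.5] [0.6419 0.0273 0.1067] 0.241 12.12
```

View pics/f1.png

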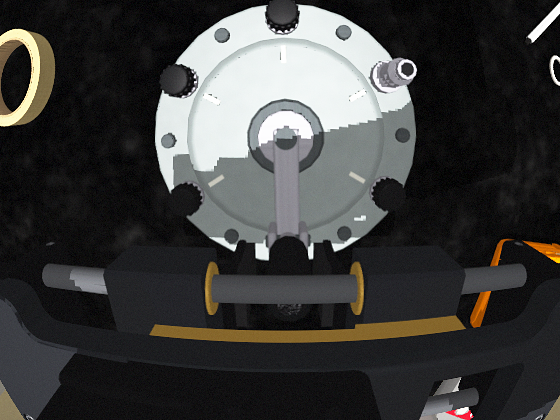

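View pics/f2.png

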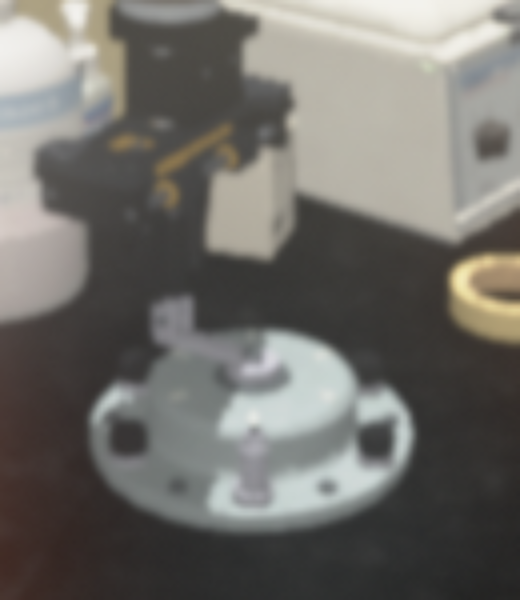

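```bash
python3 - <<'E'
from geo import *
from workcell import env
c=np.array([.5771,.0239])
def st(l,h=None):
    s=env.read_state();print(l,h,s["force"].round(1),(s["position"][:2]-c).round(4),round(s["opening"],3),round(s["clock"],2))
for k in range(1,13):
    a=np.radians(3.4-20*k)
    h=env.move_straight([*(c+.0632*np.array([np.cos(a),np.sin(a)])),.1065],rate=.06,force_limit=35);st(k,h)
    if h: break
    if k==6:
        p=env.grab_frame("scene");cv2.imwrite("pics/g0.png",cv2.resize(p["image"][120:290,190:370],None,fx=4,fy=4))
p=env.grab_frame("wrist");cv2.imwrite("pics/g1.png",p["image"])
p=env.grab_frame("side");cv2.imwrite("pics/g2.png",cv2.resize(p["image"][120:270,220:350],None,fx=4,fy=4))
E
```

```text
1 False [ 2.5  1.2 -0.4] [ 0.0615 -0.0185] 0.247 12.62
2 False [ 0.9 -5.   1.1] [ 0.0499 -0.0394] 0.243 13.13
3 False [ 5.1  1.8 -1.4] [ 0.0361 -0.0516] 0.243 13.65
4 False [1.3 4.8 1. ] [ 0.0144 -0.0606] 0.243 14.17
5 False [-0.2  7.8  3.2] [-0.0081 -0.0611] 0.244 14.68
6 False [ 7.2  5.5 -2.7] [-0.0258 -0.0551] 0.242 15.2
7 False [ 6.8  4.8 -1.9] [-0.0433 -0.042 ] 0.239 15.77
8 False [ 6.3  6.2 -3.6] [-0.0553 -0.0233] 0.245 16.28
9 False [ 9.2  0.7 -4.2] [-0.0599 -0.0031] 0.24 16.8
10 False [ 9.8 -2.6 -3.5] [-0.0578  0.0176] 0.243 17.32
11 False [ 8.4 -3.4 -2.8] [-0.0486  0.0367] 0.245 17.83
12 False [ 7.2 -5.2 -1. ] [-0.0331  0.0519] 0.239 18.35
```

View pics/g1.png

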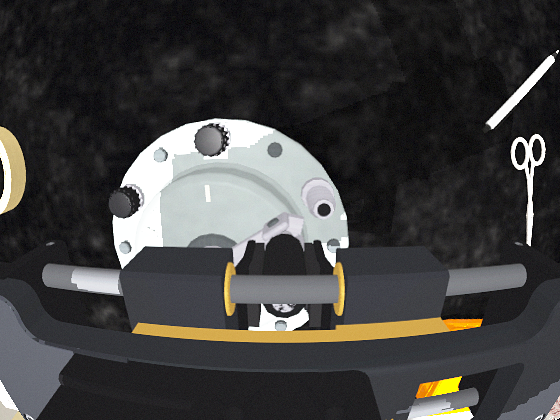

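View pics/g2.png

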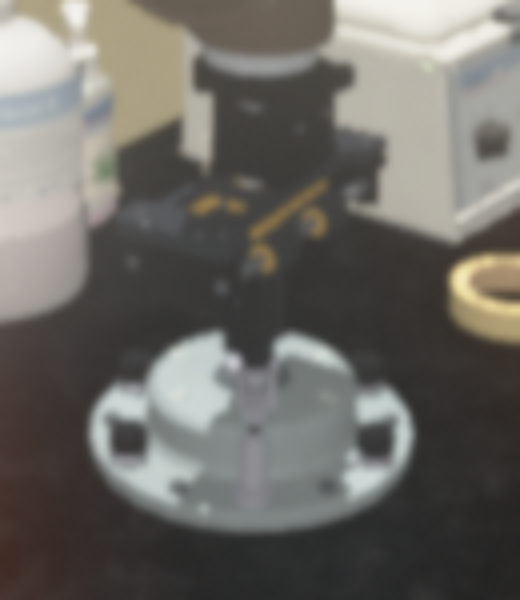

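```bash
python3 - <<'E'
from geo import *
from workcell import env
def st(l,h=None):
    s=env.read_state();print(l,h,s["force"].round(1),s["position"].round(4),round(s["opening"],3),round(s["clock"],2))
env.gripper_to(.5);st("open")
p=env.read_state()["position"]
h=env.move_straight([p[0],p[1],.2],rate=.15,force_limit=10);st("up",h)
h=env.move_straight([p[0]-.0,p[1]-.1,.33],rate=.25);st("away",h)
for n in ("wrist","scene","side"):
    p=env.grab_frame(n);cv2.imwrite(f"pics/h_{n}.png",p["image"]);np.save(f"pics/h_{n}.npy",p,allow_pickle=True)
    for t in ("nozzle","handle_tip","crank_end"):
        print(n,t,[(np.round(q["xyz"],4),round(q["score"],2)) for q in env.search_frame(p,t)[:2]])
im=cv2.imread("pics/h_side.png")[130:270,220:350];cv2.imwrite("pics/h_side_c.png",cv2.resize(im,None,fx=4,fy=4))
E
```

```text
open None [0.2 0.6 0.3] [0.5422 0.0767 0.1065] 0.5 19.16
up False [ 0.3 -0.6 -1. ] [0.5415 0.0766 0.199 ] 0.5 19.93
away False [-0.8 -0.5 -0.2] [ 0.5415 -0.0229  0.3281] 0.5 20.74
wrist nozzle [(array([0.5248, 0.0965, 0.0468]), 0.72)]
wrist handle_tip [(array([0.5394, 0.0741, 0.1467]), 0.71), (array([0.5566, 0.0546, 0.0656]), 0.16)]
wrist crank_end [(array([0.5542, 0.0597, 0.0656]), 0.94)]
scene nozzle [(array([0.5192, 0.1017, 0.0374]), 0.44)]
scene handle_tip [(array([0.5373, 0.082 , 0.1357]), 0.55)]
scene crank_end [(array([0.5406, 0.0727, 0.0754]), 0.97), (array([0.4118, 0.3031, 0.0098]), 0.3)]
side nozzle [(array([0.5221, 0.1067, 0.0398]), 0.63)]
side handle_tip [(array([0.5363, 0.085 , 0.124 ]), 0.62)]
side crank_end [(array([0.5448, 0.0807, 0.1057]), 0.81)]
```

View pics/h_wrist.png

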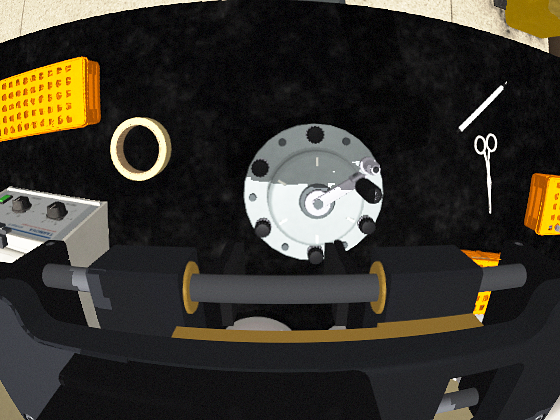

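View pics/h_side_c.png

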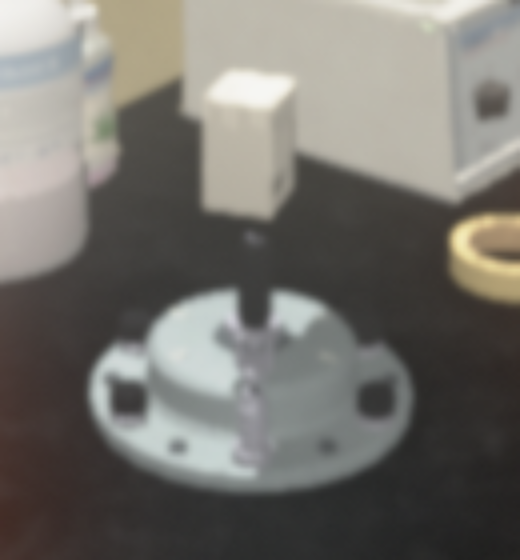

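View pics/h_scene.png

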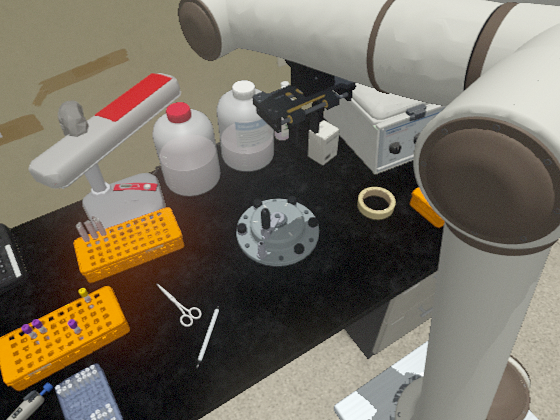

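```bash
python3 - <<'E'
from geo import *
W=np.load("pics/h_wrist.npy",allow_pickle=True).item();S=np.load("pics/h_scene.npy",allow_pickle=True).item()
cw=cv2.resize(W["image"][115:265,235:395],None,fx=5,fy=4+1,interpolation=cv2.INTER_CUBIC)[:, :]
cs=cv2.resize(S["image"][190:270,230:325],None,fx=6,fy=6,interpolation=cv2.INTER_CUBIC)
c=np.array([.5771,.0239,.0])
for dc,col in ((0,(0,255,0)),(-7.5,(0,0,255)),(7.5,(255,0,0))):
  t=np.radians(3.4-240+dc);u=np.array([np.cos(t),np.sin(t),0])
  X=np.array([c+u*k+[0,0,.066] for k in (0,.078)]+[c+.092*u+[0,0,.062]])
  for im,p,f,o,s in ((cw,W,1,[235,115],5),(cs,S,0,[230,190],6)):
    q=((proj(p,X,f)-o)*s).astype(int)
    cv2.line(im,tuple(map(int,q[0])),tuple(map(int,q[1])),col,1);cv2.circle(im,tuple(map(int,q[2])),3,col,-1)
    if dc==0:
      for fo in (1.3,1.571):
        pin=c+[0,0,.079]+.062*u; T=pin+.074*(-u*np.cos(fo)+np.array([0,0,np.sin(fo)]))
        q=((proj(p,T,f)-o)*s)[0].astype(int);cv2.circle(im,tuple(map(int,q)),4,(0,255,255) if fo>1.5 else (255,0,255),-1)
cv2.imwrite("pics/i_w.png",cw[:600]);cv2.imwrite("pics/i_s.png",cs)
E
```

```text
(no output)
```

View pics/i_w.png

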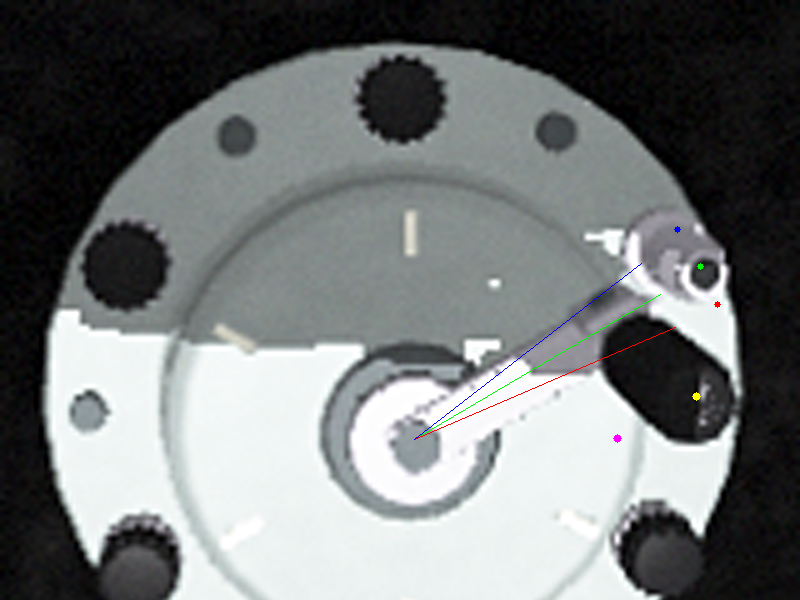

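View pics/i_s.png

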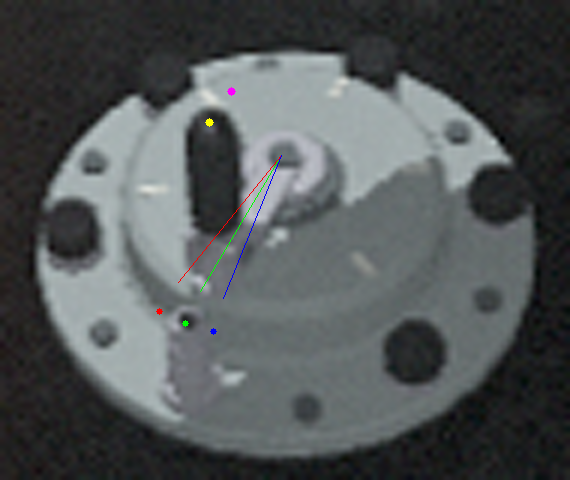

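```bash
python3 -c "
from workcell import env
env.dwell(0.3);print(env.read_state()['clock']);env.close_job()"
```

```text
21.6417
the job is handed in; nothing more can be done
```

I folded the crank handle upright against its stop and cranked it clockwise four clicks (240°) to the nozzle, which stands in port 4. I then let go, backed the arm clear and handed the job in at 21.6 s of the 42 s allowed.

- **Handle and arm:** After release, the scene and wrist pictures both matched my model of the finished state. The arm's aim point fell on the nozzle's open tip, and the handle tip was where a fully upright handle should be.
- **Forces:** All my printed force readings stayed around 12 N or less. After release they dropped to about 1 N.
- **Bystanders:** The tape roll, carton and pen looked unmoved in the final scene picture. I judged this by eye and did not measure their positions again.
- **Disagreement:** The network position finder put the hinge pin (`crank_end`) in slightly different places from one camera to another, by roughly 2 cm, and by more in height. I relied on the projected model instead.

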